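# Pull the red binder from the packed row and refile it

## Robot

A 7-joint arm with a two-finger parallel gripper is mounted at the origin on a cart in front of the work surface, level with it; the furniture and walls round the work are solid. World frame = base frame: x ahead of the robot, y to its left, z up, the work surface at z = 0. Lengths are in m, angles in rad, forces in N, time in s.
With the tool pointing down it reaches from about 0.425 to 0.925 m from the base axis. Payload 6.8 kg.
Tool frame: the origin (TCP) lies on the front face of the gripper's body, between the roots of the fingers; the fingertips stand r.nose_length ahead of it and the grasp point (between the pads) lies 54 mm ahead of it (r.nose_length is the distance from the TCP to the fingertips, in m); z points along the fingers, y is the line along which they close (so a half turn about z gives the same grasp; the last joint's range is limited). The gripper opens to 85 mm and grips with 20 to 120 N. Pads are 22 mm wide; open, the fingers measure 114 mm over their backs; the gripper's body (76 mm by 85 mm) begins 54 mm behind the grasp point. The pads swing forward as they close: fully open they stand 13 mm farther back than shut.
Start: joints at [1.132, 0.477, 0.022, 1.555, -0.011, 1.109, -0.083], TCP at [0.219, -0.638, 0.304] pointing down, gripper open.
Joint ranges: [-2.96, 2.96], [-0.34, 2.1], [-1.41, 1.46], [0.24, 2.44], [-1.37, 4.51], [0.17, 1.92], [-2.96, 2.96]. Speed limits (rad/s): [2.39, 2.39, 3.14, 3.14, 3.14, 3.14, 3.14].

## Interface

Orientations are given as a unit quaternion [w, x, y, z].
In Python, from rig import telemetry, optics, order, spotter, r gives the robot as it stands.
- The arm moves only by the tool step_arm, never from a script. Its argument "series" is a list that holds one entry, the list of rows, each a list of 5 numbers: the finger opening in mm, from 0 to 85.4, then the shift along the tool's x, y, z in units of 40 mm (1.0 is 40 mm), then the turn about the tool's z in rad. In form: [[[claw, x, y, z, spin], ...]]. A call has 1 to 10 rows; each row shifts and turns the commanded pose from where the row before left it, along the tool's axes as they then stand; what a row does not reach is not made up. A row lasts 1/8 s, in which the tool goes at most 62.5 mm and 10.7 degrees, less where a joint would pass 70% of its speed; a pose out of reach is approached as far as the arm can. A call is refused whole if a number of a shift passes 1 or a number of a turn 0.188, either way. A call with a gripper value outside its range is refused whole. The fingers move at their own pace and stop on an object; "squeeze" is the grip in N (left out, the last holds). Time passes only in rows, so rows that do not move let the fingers close. It gives the time, the measured TCP pose, the force, the opening and the grip force at its end, in the units of the state.
- telemetry.state(): the state, without advancing time (a new reading comes with each control period).
- optics.get_image(name): name is "scene" or "side" or "wrist"; returns (picture, depth): 384x512x3 uint8, red, green, blue; 384x512 float32, m along the optical axis (not along the pixel's ray), 0 where there is no reading.
- optics.camera_params(name): a dict with "mtx" (3x3 intrinsics, pixels), "camera_from_world" (4x4, takes a point from world to camera coordinates); the wrist camera has in their place "tool_from_camera" (4x4, takes a point from camera to tool coordinates, whose origin is the TCP and whose axes are the flange's). Camera axes: x right, y down, z forward; pixel columns grow to the right and rows downward; lengths in m; the calibration is good to about 2 mm. A picture is of the moment at which its call begins: read the wrist's pose just before it. camera_params takes no time and is no camera call.
- order.finish_job(): hands the job in; it is judged then, once.
Trained networks look in the newest picture that a camera, given by its name, has taken for a name from the list of things; names that differ only in an ending like _2 or _b are one class to them, and where a whole thing is asked for, a point or a joint stands for the part that bears it (a point fixed in the world has none). Each returns a list of dicts, best first, with "p" (0 to 1); they miss things now and then, are a little off and sometimes report something else, mostly with a low value. They report only what shows in the picture. A call takes as long as a camera call.
- spotter.search_frame(name, camera): "bbox" ([left, top, width, height] in pixels, round what is visible of it).
- spotter.tip_of(name, camera): "point" ([column, row] in pixels: a listed point, or the origin of a listed thing).
The state is a dict: "t": time; "q": joint angles; "dq": joint speeds; "effort": joint torques, N m; "tcp_pos": TCP position; "eef_rot": TCP orientation; "wrist_force": force on the tool from outside, world axes, zero at the start; "moment": the same for the moment, N m; "finger_gap": finger opening in m; "grasp_force": force on a finger pad.
Only numpy, scipy, OpenCV 4.12 (cv2) and the standard library are available. Lean on these libraries where they do the work, as an engineer would, in place of code of your own. Each camera call takes 0.05 s, during which the arm holds its last target. There are 200 camera calls.

## Task

The red ring binder is packed tightly in the row on the wooden rack. Hook it by the top edge of its spine, tip it forward out of the row and let go, so that it stays leaning out; then grip it by its covers at the spine, draw it out and stand it upright in the empty bay of the grey sorter, on the bay's floor and well in, spine to the front. Leave the other three binders standing in the rack.

Things in the scene. Friction and masses are not known exactly. Their poses are not given: they have to be found in the camera images.
- binder_red: Small rigid red ring binder, 130 mm deep (its x) x 50 thick (y) x 170 tall (z), 0.22 to 0.37 kg. Origin: centre of its underside; x points from the spine (x = -65) to the open back. At any of the four places in the row. Pulled at its top it pivots on its lower spine edge (x = -65, z = 0) against the rack's lip; it balances at about 37 degrees; the squeezed row holds it where it is left leaning.
- binder_red_top (a point): Middle of the top edge of the red binder's spine, outer face (65 mm before and 170 above its origin). Its top is open: behind the 4 mm spine, between the 3 mm covers, is a hollow 44 mm wide (y), 120 long (x) and 45 deep (paper block's top at z = 125), so shut fingers can go in and hook the spine. Tipping takes roughly 5 to 10 N there.
- binder_blue: Dark blue ring binder, the same in size and make as the red one, 0.28 kg; its place in the row varies. Origin: centre of its underside; x from spine to back, z up.
- binder_black: Black ring binder, the same in size and make as the red one, 0.28 kg; its place in the row varies. Origin: centre of its underside; x from spine to back, z up.
- binder_teal: Teal ring binder, the same in size and make as the red one, 0.28 kg; its place in the row varies. Origin: centre of its underside; x from spine to back, z up.
- rack: Fixed light-wood rack, 152 mm deep (x) x 250 wide (y). Origin: centre of its underside; the open front faces -x, to the robot. Floor 10 mm up; front lip 8 mm above the floor, inner face x = -68.5; cheeks 120 mm tall, back 90 mm. Four binders stand flush, spines to the front at x = -66. Two rods end 25 mm beyond the +y cheek. Rack and sorter may change sides.
- end_plate (a joint): Grey sprung plate (100 mm tall) inside the rack's +y end: presses the row together, towards the -y cheek, with about 10 N. Value: its travel in m towards the row, 0 to 0.004; with a binder gone it goes to its stop and the gap stays.
- sorter: Fixed grey sheet-steel sorter, 150 mm deep (x) x 122 wide (y). Origin: centre of its underside; x points to its back, the open front (no lip) faces -x, to the robot. Three upright dividers 4 mm thick, 98 mm tall; back plate 60 mm tall, inner face x = 71. The wide bay at -y is empty; the narrow one holds three yellow sticky pads on edge, up to 84 mm high.
- bay (a point): Centre of the floor of the sorter's empty bay: 26 mm to -y of the sorter's origin, 8 mm above the worktop. The bay is 62 mm wide (y) and 146 mm deep (x), for the 50 mm binder; its directions are the sorter's.

How it is judged:
By the outcome, as a careful person would: the job done as asked, in the order asked, and still so for the second after the job is handed in, with the robot touching nothing.
It also fails if it takes over 58 s, if anything falls off the work surface, if the arm or the gripper's body presses on something with over 40 N, if the wrist force passes 120 N, or if a joint passes its speed limit or range.

## Working session

There is one attempt and no reset: what is moved stays moved. The work goes in short steps, Python scripts to look and compute and a tool call to move; the robot and the scene stay as the last step left them, time stands still between calls to the robot, and variables do not carry over. Pictures are saved under pics/ and viewed, at most 11 in all, crops included, and the job is handed in when it is done.

Besides the shell and the picture viewer there is one more tool, called after "Request:" by a JSON object that holds its "api" and its "payload". step_arm: Moves the arm, as the interface text tells. Its arguments: {"type":"object","properties":{"series":{"type":"array","items":{"type":"array","items":{"type":"array","items":{"type":"number"}}}},"squeeze":{"type":"number"}},"required":["series"]}

```bash
ls; mkdir -p pics; cat > h.py <<'E'
import numpy as np, cv2
from rig import telemetry, optics, order, spotter, r
from scipy.spatial.transform import Rotation as R
def rot(q): return R.from_quat([q[1],q[2],q[3],q[0]]).as_matrix()
def cam(name,st=None):
    p=optics.camera_params(name); K=np.array(p["mtx"])
    if name=="wrist":
        T=np.eye(4);T[:3,:3]=rot(st["eef_rot"]);T[:3,3]=st["tcp_pos"]
        W=T@np.array(p["tool_from_camera"])
    else: W=np.linalg.inv(np.array(p["camera_from_world"]))
    return K,W
def cloud(d,K,W):
    v,u=np.mgrid[:d.shape[0],:d.shape[1]]
    P=np.stack([(u-K[0,2])*d/K[0,0],(v-K[1,2])*d/K[1,1],d],-1)
    P=P@W[:3,:3].T+W[:3,3]; P[d==0]=np.nan
    return P
E
python3 - <<'E'
from h import *
s=telemetry.state();print({k:np.round(v,3) for k,v in s.items()},r.nose_length)
ims=[]
for n in("scene","side"):
    im,d=optics.get_image(n);np.savez(f"pics/{n}0.npz",im=im,d=d);ims.append(im)
    K,W=cam(n);print(n,np.round(W,3).tolist(),K[0,0])
    for t in("binder_red","rack","sorter"):print(t,[(np.round(x["bbox"]),round(x["p"],2)) for x in spotter.search_frame(t,n)[:2]])
    for t in("binder_red_top","bay"):print(t,[(np.round(x["point"]),round(x["p"],2)) for x in spotter.tip_of(t,n)[:2]])
cv2.imwrite("pics/a.png",cv2.resize(np.hstack(ims),(800,300))[:,:,::-1])
E
```

```text
pics
{'t': np.float64(0.0), 'q': array([ 1.132,  0.478,  0.022,  1.556, -0.012,  1.109, -0.083]), 'dq': array([ 0.   ,  0.   ,  0.   , -0.   ,  0.001,  0.   ,  0.001]), 'effort': array([ 0.0000e+00, -5.9645e+01,  1.6080e+00, -2.8120e+01,  1.2000e-02,
        9.0000e-03, -0.0000e+00]), 'tcp_pos': array([ 0.219, -0.638,  0.303]), 'eef_rot': array([-0.001,  0.986,  0.165, -0.   ]), 'wrist_force': array([ 0.236, -0.482, -0.246]), 'moment': array([-0.027,  0.054,  0.004]), 'grasp_force': np.float64(0.0), 'finger_gap': np.float64(0.085)} 0.0726
scene [[-0.979, 0.179, -0.097, 0.621], [0.203, 0.822, -0.532, 0.468], [-0.015, -0.54, -0.841, 0.886], [0.0, 0.0, 0.0, 1.0]] 403.52090936093265
binder_red [(array([212., 271.,  76.,  55.]), 0.59)]
rack [(array([204., 229.,  91., 122.]), 0.64)]
sorter [(array([204., 130.,  61.,  67.]), 0.61), (array([224., 303.,  58.,  45.]), 0.3)]
binder_red_top [(array([287., 281.]), 0.71)]
bay [(array([233., 170.]), 0.84)]
side [[-0.986, 0.145, -0.088, 0.633], [0.17, 0.844, -0.508, 0.512], [0.0, -0.516, -0.857, 0.965], [0.0, 0.0, 0.0, 1.0]] 429.00782636328086
binder_red [(array([208., 253.,  70.,  58.]), 0.87)]
rack [(array([199., 217.,  78., 114.]), 0.65)]
sorter [(array([196., 124.,  61.,  57.]), 0.74)]
binder_red_top [(array([275., 267.]), 0.59)]
bay [(array([227., 153.]), 0.55)]
```

View pics/a.png

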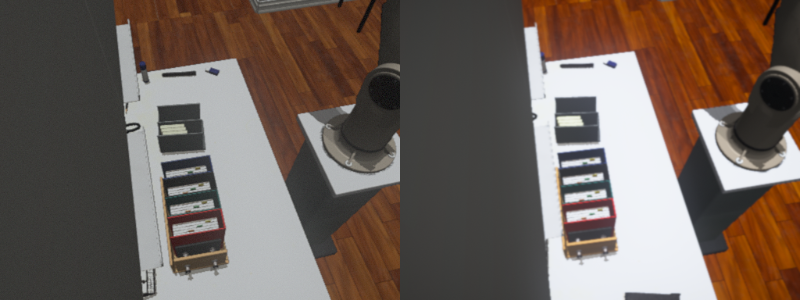

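Both fixed views look along -y. From near to far along the row are the rods and end plate, then red (scene tile about (197,228)), teal, black and blue. The sorter stands farther off at -y, at about (180,128). Next I measure these from depth in both views.

```bash
python3 - <<'E'
from h import *
for n in("scene","side"):
    z=np.load(f"pics/{n}0.npz");im,d=z["im"],z["d"];K,W=cam(n);P=cloud(d,K,W)
    hsv=cv2.cvtColor(im,cv2.COLOR_RGB2HSV)
    print(n,"table z",np.nanmedian(P[230:300,300:320,2]))
    m=((hsv[...,0]<8)|(hsv[...,0]>172))&(hsv[...,1]>150)&(P[...,2]>.1)&(P[...,2]<.3)&(P[...,0]>.3)
    q=P[m];print("red n",len(q),"z pct",np.nanpercentile(q[:,2],[2,50,90,98]).round(3))
    t=q[q[:,2]>np.nanpercentile(q[:,2],98)-.012]
    rc=cv2.minAreaRect((t[:,:2]*1000).astype(np.float32));print("top rect mm",np.round(rc[0],1),np.round(rc[1],1),round(rc[2],2),np.median(t[:,2]).round(4))
    # whole row tops
    m=(P[...,2]>.165)&(P[...,2]<.195)&(P[...,0]>.3)&(P[...,0]<.95)&(P[...,1]>-.6)&(P[...,1]<.5)
    t=P[m];rc=cv2.minAreaRect((t[:,:2]*1000).astype(np.float32));print("row",np.round(rc[0],1),np.round(rc[1],1),round(rc[2],2),np.nanpercentile(t,[1,99],axis=0).round(3).tolist())
    # sorter: use bbox
    x,y,w,h=[int(v) for v in spotter.search_frame("sorter",n)[0]["bbox"]] if False else ((204,130,61,67) if n=="scene" else (196,124,61,57))
    c=P[y-3:y+h+3,x-3:x+w+3].reshape(-1,3);
    for lo,hi in((.09,.105),(.05,.07),(.003,.015)):
        t=c[(c[:,2]>lo)&(c[:,2]<hi)];rc=cv2.minAreaRect((t[:,:2]*1000).astype(np.float32));print("sorter",lo,len(t),np.round(rc[0],1),np.round(rc[1],1),round(rc[2],2),np.nanpercentile(t,[1,99],axis=0).round(3).tolist())
    for nm,(u,v) in (("redtop",(287,281) if n=="scene" else (275,267)),("bay",(233,170) if n=="scene" else (227,153))):
        print(nm,P[v,u].round(3),np.nanmedian(P[v-2:v+3,u-2:u+3].reshape(-1,3),axis=0).round(3))
    np.savez(f"pics/{n}P.npz",P=P)
s=telemetry.state();M=rot(s["eef_rot"]);print(M.round(3))
big=[]
for n,(a,b,c,e) in(("scene",(215,365,190,310)),("scene",(120,210,190,280))):
    im=np.load(f"pics/{n}0.npz")["im"][a:b,c:e];big.append(cv2.resize(im,(400,int(400*im.shape[0]/im.shape[1])),interpolation=cv2.INTER_CUBIC)[:500])
H=max(b.shape[0] for b in big);big=[np.vstack([b,np.zeros((H-b.shape[0],400,3),np.uint8)]) for b in big]
cv2.imwrite("pics/b.png",np.hstack(big)[:,:,::-1])
E
```

```text
scene table z 0.0010779430820205271
red n 93 z pct [0.134 0.18  0.182 0.183]
top rect mm [590.7 221.9] [ 49.6 126.7] 87.32 0.1803
row [588.3 145.1] [202.2 130. ] 88.09 [[0.523, 0.046, 0.165], [0.652, 0.247, 0.183]]
sorter 0.09 533 [ 573.5 -150.5] [124.5 139.3] 82.07 [[0.503, -0.218, 0.09], [0.646, -0.083, 0.101]]
sorter 0.05 650 [ 574.7 -150.6] [123.6 140.6] 82.82 [[0.5, -0.217, 0.05], [0.647, -0.083, 0.07]]
sorter 0.003 423 [ 564.1 -191.9] [245.5 190.7] 77.58 [[0.459, -0.323, 0.003], [0.655, -0.066, 0.015]]
redtop [ 0.5    0.166 -0.   ] [0.5   0.17  0.003]
bay [ 0.572 -0.104  0.085] [ 0.572 -0.104  0.087]
side table z 0.00027579420973722346
red n 92 z pct [0.167 0.179 0.181 0.183]
top rect mm [590.3 221.8] [ 49.5 124.7] 88.1 0.1789
row [586.1 146.4] [202.2 130. ] 87.91 [[0.52, 0.047, 0.165], [0.65, 0.248, 0.183]]
sorter 0.09 460 [ 570.8 -150. ] [126.7 138. ] 82.33 [[0.498, -0.216, 0.09], [0.641, -0.081, 0.1]]
sorter 0.05 624 [ 571.2 -149. ] [125.5 139.3] 82.4 [[0.497, -0.216, 0.05], [0.643, -0.081, 0.07]]
sorter 0.003 283 [ 566.5 -190.8] [211.7 188.1] 80.48 [[0.468, -0.293, 0.003], [0.66, -0.079, 0.015]]
redtop [0.525 0.228 0.18 ] [0.525 0.224 0.171]
bay [ 0.57  -0.125  0.083] [ 0.57  -0.123  0.084]
[[ 0.946  0.325  0.   ]
 [ 0.325 -0.946 -0.   ]
 [ 0.     0.    -1.   ]]
```

View pics/b.png

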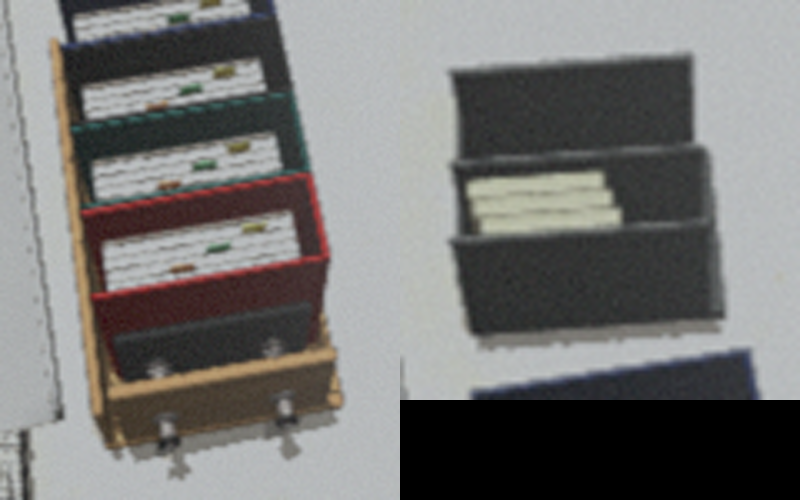

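Red is at the +y end, against the end plate. The red spine-top midpoint is near (0.525, 0.224, 0.180), with row yaw about -2° and sorter yaw about -8°. All heights agree with the text. The crop shows the sorter's empty wide bay farthest off and the pads in the nearer one. Now I fly past the sorter for a wrist look.

Request:
{"api": "step_arm", "payload": {"series": [[[85, 1, -0.9, -0.12, 0], [85, 1, -0.9, -0.12, 0], [85, 1, -0.9, -0.12, 0], [85, 1, -0.9, -0.12, 0], [85, 1, -0.9, -0.12, 0], [85, 1, -0.9, -0.12, 0], [85, 1, -0.9, -0.12, 0], [85, 1, -0.9, -0.12, 0], [85, 1, -0.9, -0.12, 0], [85, 1, -0.9, -0.12, 0]]]}}

```text
t: 1.85
tcp_pos: [0.4813, -0.1665, 0.3525]
eef_rot: [0.0, 0.986, 0.165, 0.0]
wrist_force: [1.4, -0.5, -0.2]
finger_gap: 0.0851
grasp_force: 0.0
```

Request:
{"api": "step_arm", "payload": {"series": [[[30, 0, 0, 0, 0.155], [0, 0, 0, 0, 0.155], [0, 0, 0, 0, 0.155], [0, 0, 0, 0, 0]]]}}

```text
t: 2.35
tcp_pos: [0.4806, -0.168, 0.352]
eef_rot: [0.0, 0.998, -0.066, 0.0]
wrist_force: [0.6, 0.0, -0.6]
finger_gap: 0.0119
grasp_force: 0.0
```

```bash
python3 - <<'E'
from h import *
s=telemetry.state();print(s["t"],s["tcp_pos"].round(4),rot(s["eef_rot"]).round(3).tolist(),s["q"].round(2))
im,d=optics.get_image("wrist");K,W=cam("wrist",s);print(W.round(3).tolist())
P=cloud(d,K,W);np.savez("pics/w1.npz",im=im,P=P)
cv2.imwrite("pics/c.png",im[:,:,::-1])
m=(P[...,2]>.085)&(P[...,2]<.11)&(P[...,1]<0.02)
t=P[m];print(len(t),np.nanpercentile(t,[1,99],axis=0).round(3).tolist())
rc=cv2.minAreaRect((t[:,:2]*1000).astype(np.float32));print(np.round(rc[0],1),np.round(rc[1],1),rc[2])
print(spotter.tip_of("bay","wrist")[:2],spotter.search_frame("sorter","wrist")[:2])
E
```

```text
2.35 [ 0.4806 -0.168   0.352 ] [[0.991, -0.132, 0.0], [-0.132, -0.991, -0.0], [0.0, 0.0, -1.0]] [ 0.41  0.17 -0.23  1.87  0.04  1.1  -1.53]
[[-0.134, -0.957, -0.256, 0.545], [-0.991, 0.13, 0.035, -0.177], [-0.0, 0.258, -0.966, 0.422], [0.0, 0.0, 0.0, 1.0]]
3433 [[0.502, -0.217, 0.085], [0.639, -0.084, 0.099]]
[ 570.  -150.7] [123.  135.7] 82.48667907714844
[{'point': [254.1, 84.7], 'p': 0.93}] [{'bbox': [151.7, 3.5, 140.4, 145.6], 'p': 0.79}]
```

View pics/c.png

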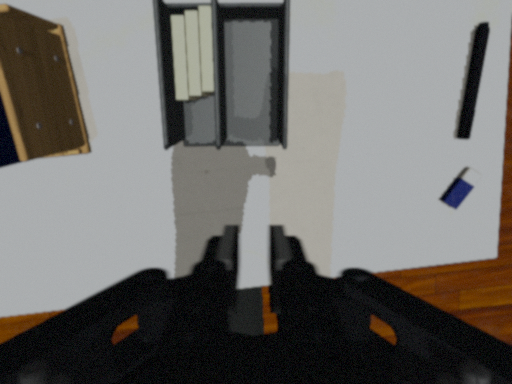

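The wrist view shows the sorter at the top. The wide empty bay lies between the dividers at columns about 219 and 287, with its front at row about 147 and the pads in the left, narrow bay. The rack's -y corner is at the left. Next: bay geometry in the sorter frame.

```bash
python3 - <<'E'
from h import *
z=np.load("pics/w1.npz");P=z["P"]
K,_=cam("scene");s=telemetry.state();K,W=cam("wrist",s)
def pix(u,v,zz):
    d=W[:3,:3]@np.array([(u-K[0,2])/K[0,0],(v-K[1,2])/K[1,1],1]);k=(zz-W[2,3])/d[2];return W[:3,3]+k*d
print("bay net",pix(254.1,84.7,.008).round(4))
m=(P[...,2]>.085)&(P[...,2]<.11)&(P[...,1]<0.02);t=P[m]
for yaw in(-7,-7.5,-8):
    a=np.radians(yaw);ex=np.array([np.cos(a),np.sin(a)]);ey=np.array([-np.sin(a),np.cos(a)])
    x=t[:,:2]@ex;y=t[:,:2]@ey
    h,e=np.histogram(y,np.arange(y.min(),y.max()+.002,.002));print(yaw,[(round(e[i],3),h[i]) for i in range(len(h)) if h[i]>60])
    print("x",np.percentile(x,[0.5,2,50,98,99.5]).round(4))
# front: floor points z 0.004..0.02 in the bay and sheet outer
f=P[(P[...,2]>.004)&(P[...,2]<.02)&(P[...,1]<-.1)&(P[...,0]>.48)]
a=np.radians(-7.5);ex=np.array([np.cos(a),np.sin(a)]);ey=np.array([-np.sin(a),np.cos(a)])
x=f[:,:2]@ex;y=f[:,:2]@ey;print("floor",np.percentile(x,[1,5,95,99]).round(4),np.percentile(y,[1,5,95,99]).round(4),np.median(f[:,2]))
b=P[(P[...,2]>.045)&(P[...,2]<.065)&(P[...,1]<.02)&(P[...,0]>.55)];x=b[:,:2]@ex
print("back",np.percentile(x,[5,50,95]).round(4),len(b))
E
```

```text
bay net [ 0.5628 -0.1794  0.008 ]
-7 [(np.float64(-0.142), np.int64(237)), (np.float64(-0.14), np.int64(321)), (np.float64(-0.138), np.int64(279)), (np.float64(-0.076), np.int64(382)), (np.float64(-0.074), np.int64(314)), (np.float64(-0.072), np.int64(162)), (np.float64(-0.024), np.int64(669)), (np.float64(-0.022), np.int64(321)), (np.float64(-0.02), np.int64(112))]
x [0.5178 0.5209 0.595  0.647  0.6494]
-7.5 [(np.float64(-0.137), np.int64(278)), (np.float64(-0.135), np.int64(318)), (np.float64(-0.133), np.int64(241)), (np.float64(-0.071), np.int64(435)), (np.float64(-0.069), np.int64(311)), (np.float64(-0.067), np.int64(120)), (np.float64(-0.019), np.int64(693)), (np.float64(-0.017), np.int64(310)), (np.float64(-0.015), np.int64(86))]
x [0.5185 0.5216 0.5955 0.6476 0.6497]
-8 [(np.float64(-0.132), np.int64(210)), (np.float64(-0.13), np.int64(315)), (np.float64(-0.128), np.int64(312)), (np.float64(-0.066), np.int64(367)), (np.float64(-0.064), np.int64(311)), (np.float64(-0.062), np.int64(182)), (np.float64(-0.014), np.int64(660)), (np.float64(-0.012), np.int64(315)), (np.float64(-0.01), np.int64(140))]
x [0.5191 0.5221 0.5959 0.6482 0.6502]
floor [0.5101 0.5164 0.6481 0.654 ] [-0.3705 -0.3654 -0.0423 -0.0326] 0.008353161376892071
back [0.5691 0.6537 0.657 ] 1492
```

Request:
{"api": "step_arm", "payload": {"series": [[[0, -0.18, -0.96, 0, 0], [0, -0.18, -0.96, 0, 0], [0, -0.18, -0.96, 0, 0], [0, -0.18, -0.96, 0, 0], [0, -0.18, -0.96, 0, 0], [0, -0.18, -0.96, 0, 0], [0, -0.18, -0.96, 0, 0], [0, -0.18, -0.96, 0, 0], [0, -0.18, -0.96, 0, -0.049], [0, -0.18, -0.96, 0, -0.049]]]}}

```text
t: 3.75
tcp_pos: [0.4588, 0.2232, 0.352]
eef_rot: [-0.0, 1.0, -0.016, 0.0]
wrist_force: [1.2, 0.2, -0.3]
finger_gap: 0.0002
grasp_force: 0.0
```

Request:
{"api": "step_arm", "payload": {"series": [[[0, 0, 0, 0, 0], [0, 0, 0, 0, 0]]]}}

```text
t: 4.0
tcp_pos: [0.4589, 0.2213, 0.3518]
eef_rot: [0.0, 1.0, -0.018, -0.0]
wrist_force: [-0.5, 0.0, -0.7]
finger_gap: 0.0001
grasp_force: 0.0
```

```bash
python3 - <<'E'
from h import *
s=telemetry.state();print(s["t"],s["tcp_pos"].round(4),rot(s["eef_rot"]).round(3).tolist(),s["q"].round(2))
im,d=optics.get_image("wrist");K,W=cam("wrist",s)
P=cloud(d,K,W);np.savez("pics/w2.npz",im=im,P=P)
cv2.imwrite("pics/d.png",im[:,:,::-1])
hsv=cv2.cvtColor(im,cv2.COLOR_RGB2HSV)
m=((hsv[...,0]<8)|(hsv[...,0]>172))&(hsv[...,1]>130)&(P[...,2]>.172)&(P[...,2]<.2)
t=P[m];print(len(t),np.median(t,axis=0))
rc=cv2.minAreaRect((t[:,:2]*1000).astype(np.float32));print("red",np.round(rc[0],1),np.round(rc[1],1),rc[2],cv2.boxPoints(rc).round(0).tolist())
m=(P[...,2]>.165)&(P[...,2]<.2);t=P[m];rc=cv2.minAreaRect((t[:,:2]*1000).astype(np.float32));print("row",np.round(rc[0],1),np.round(rc[1],1),rc[2])
print(spotter.tip_of("binder_red_top","wrist")[:2])
E
```

```text
4.0 [0.4589 0.2213 0.3518] [[0.999, -0.036, -0.0], [-0.036, -0.999, -0.001], [-0.0, 0.001, -1.0]] [-0.09  0.2  -0.54  1.86  0.12  1.11 -2.29]
1400 [0.54761888 0.212183   0.17985629]
red [555.8 172.8] [147.3  64.1] 88.2470703125 [[522.0, 100.0], [586.0, 98.0], [590.0, 245.0], [526.0, 247.0]]
row [555.7 146.6] [200.5  66.2] 87.84083557128906
[{'point': [250.3, 98.2], 'p': 0.77}]
```

View pics/d.png

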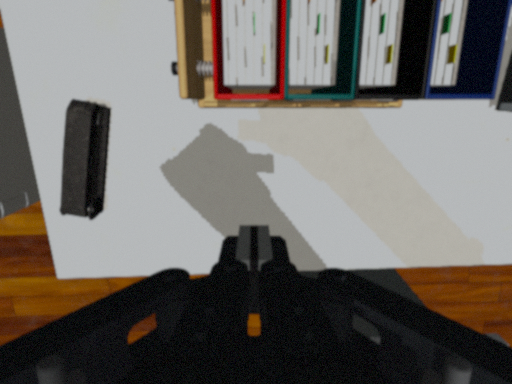

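The red binder leads the row at columns 215–285, with its spine front edge at row about 98. The shut fingers are at column about 254, and the hollow is clear. Spine-front midpoint (0.525, 0.222) is confirmed. Moving over the hollow.

Request:
{"api": "step_arm", "payload": {"series": [[[0, 0.72, -0.03, 0, 0], [0, 0.72, -0.03, 0, 0], [0, 0.71, -0.04, 0, 0], [0, 0, 0, 0.8, 0], [0, 0, 0, 0.8, 0], [0, 0, 0, 0.7, 0], [0, 0, 0, 0, 0], [0, 0, 0, 0, 0]]]}}

```text
t: 5.1
tcp_pos: [0.5455, 0.2226, 0.2611]
eef_rot: [-0.0, 1.0, -0.019, 0.001]
wrist_force: [0.4, -0.1, -0.0]
finger_gap: -0.0001
grasp_force: 0.0
```

Request:
{"api": "step_arm", "payload": {"series": [[[0, 0, 0, 0.3, 0], [0, 0, 0, 0.3, 0], [0, 0, 0, 0.3, 0], [0, 0, 0, 0, 0]]]}}

```text
t: 5.6
tcp_pos: [0.5442, 0.2225, 0.2224]
eef_rot: [0.001, 1.0, -0.018, -0.001]
wrist_force: [0.0, -0.3, -0.9]
finger_gap: 0.0001
grasp_force: 0.0
```

```bash
python3 - <<'E'
from h import *
s=telemetry.state();print(s["t"],s["tcp_pos"].round(4),s["wrist_force"].round(1))
im,d=optics.get_image("scene");im2,_=optics.get_image("wrist")
a=cv2.resize(im[200:360,190:320],(400,492),interpolation=cv2.INTER_CUBIC);b=cv2.resize(im2,(400,300));b=np.vstack([b,np.zeros((192,400,3),np.uint8)])
cv2.imwrite("pics/e.png",np.hstack([a,b])[:,:,::-1])
E
```

```text
5.6 [0.5442 0.2225 0.2224] [ 0.  -0.3 -0.9]
```

View pics/e.png

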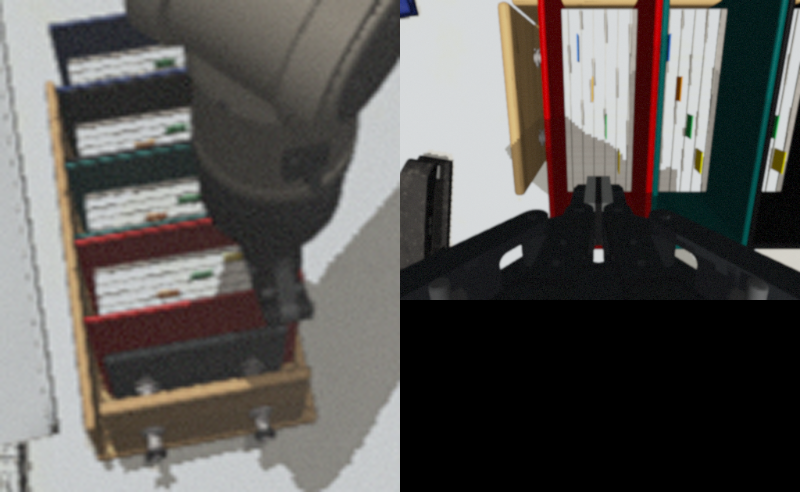

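Scene tile: the shut fingers are inside red's top, just behind the spine (about (285,300)). In the wrist tile they sit midway between the covers (columns 550 to 650). Pulling slowly along the arc.

Request:
{"api": "step_arm", "payload": {"series": [[[0, -0.15, 0, 0, 0], [0, -0.15, 0, 0, 0], [0, -0.15, 0, 0, 0], [0, -0.15, 0, 0, 0], [0, -0.15, 0, 0, 0]]]}}

```text
t: 6.32
tcp_pos: [0.5165, 0.2238, 0.2247]
eef_rot: [-0.001, 1.0, -0.019, 0.002]
wrist_force: [7.0, -0.3, -3.5]
finger_gap: 0.0002
grasp_force: 3.2
```

Request:
{"api": "step_arm", "payload": {"series": [[[0, -0.15, 0, 0.01, 0], [0, -0.15, 0, 0.02, 0], [0, -0.15, 0, 0.03, 0], [0, -0.15, 0, 0.03, 0], [0, -0.15, 0, 0.03, 0], [0, 0, 0, 0, 0]]]}}

```text
t: 7.08
tcp_pos: [0.4861, 0.225, 0.22]
eef_rot: [-0.001, 1.0, -0.018, 0.002]
wrist_force: [5.2, -0.4, -1.7]
finger_gap: 0.0003
grasp_force: 1.9
```

Request:
{"api": "step_arm", "payload": {"series": [[[0, -0.13, 0, 0.05, 0], [0, -0.12, 0, 0.05, 0], [0, 0, 0, 0, 0]]]}}

```text
t: 7.45
tcp_pos: [0.4761, 0.2254, 0.216]
eef_rot: [-0.0, 1.0, -0.018, 0.002]
wrist_force: [4.8, -0.3, -0.8]
finger_gap: -0.0001
grasp_force: 1.9
```

```bash
cat >> h.py <<'E'
def redfit(n,st=None):
    im,d=optics.get_image(n);K,W=cam(n,st);P=cloud(d,K,W)
    hsv=cv2.cvtColor(im,cv2.COLOR_RGB2HSV)
    m=((hsv[...,0]<8)|(hsv[...,0]>172))&(hsv[...,1]>130)&(P[...,2]>.02)&(P[...,0]>.3)&(P[...,0]<.8)
    return im,P,P[m]
E
python3 - <<'E'
from h import *
s=telemetry.state();print(s["t"],s["tcp_pos"].round(4),s["wrist_force"].round(1))
im,P,t=redfit("scene");im2,P2,t2=redfit("wrist",s)
for q in(t,t2):
    print(len(q),np.percentile(q,[1,50,99],axis=0).round(3).tolist())
    lo=q[q[:,0]<np.percentile(q[:,0],4)];print("front edge",np.median(lo,axis=0).round(4))
a=cv2.resize(im[200:360,190:350],(400,400),interpolation=cv2.INTER_CUBIC);b=cv2.resize(im2,(400,300));b=np.vstack([b,np.zeros((100,400,3),np.uint8)])
cv2.imwrite("pics/f.png",np.hstack([a,b])[:,:,::-1])
E
```

```text
7.45 [0.4761 0.2254 0.216 ] [ 4.8 -0.3 -0.8]
186 [[0.501, 0.196, 0.073], [0.556, 0.245, 0.189], [0.636, 0.248, 0.218]]
front edge [0.504  0.2479 0.1872]
24966 [[0.468, 0.198, 0.12], [0.535, 0.211, 0.185], [0.568, 0.247, 0.214]]
front edge [0.4702 0.2072 0.1402]
```

View pics/f.png

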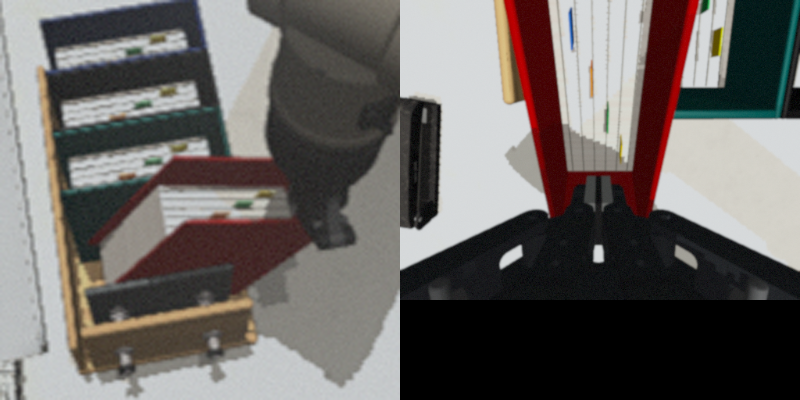

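The binder leans out about 25°, with its spine top clear of the row. Backing off the spine and withdrawing straight up to see whether it stays.

Request:
{"api": "step_arm", "payload": {"series": [[[0, 0.12, 0, -0.05, 0], [0, 0, 0, -0.3, 0], [0, 0, 0, -0.5, 0], [0, 0, 0, -0.8, 0], [0, 0, 0, -1, 0], [85, -0.5, 0, -0.3, 0], [85, -0.5, 0, 0, 0], [85, -0.5, 0, 0, 0], [85, 0, 0, 0, 0], [85, 0, 0, 0, 0]]]}}

```text
t: 8.8
tcp_pos: [0.4199, 0.2272, 0.3328]
eef_rot: [0.0, 1.0, -0.018, -0.0]
wrist_force: [0.3, -0.4, -0.4]
finger_gap: 0.085
grasp_force: 0.0
```

```bash
python3 - <<'E'
from h import *
s=telemetry.state();print(s["t"],s["tcp_pos"].round(4),rot(s["eef_rot"]).round(3)[:,0])
M=rot(s["eef_rot"])
im,P,q=redfit("wrist",s);np.savez("pics/w3.npz",P=P,im=im)
im2,P2,q2=redfit("scene")
# rack frame coords, origin at nominal lower spine edge mid
a=np.radians(-2.05);ex=np.array([np.cos(a),np.sin(a)]);ey=np.array([-np.sin(a),np.cos(a)]);o=np.array([.525,.222])
for t in(q,q2):
    X=np.c_[(t[:,:2]-o)@ex,(t[:,:2]-o)@ey,t[:,2]-.010]*1000
    print(len(X),np.percentile(X,[1,50,99],axis=0).round(0).tolist())
    k=abs(X[:,1])<15;
    lo=X[X[:,0]<np.percentile(X[:,0],3)];print("front",np.median(lo,axis=0).round(1))
    # spine-top edge: fit top cover edges: for x bins take the max z
    for b in range(-90,80,15):
        g=X[(X[:,0]>=b)&(X[:,0]<b+15)]
        if len(g)>5:print(b+7,len(g),"ztop",np.percentile(g[:,2],97).round(1),"y",np.percentile(g[:,1],[2,98]).round(1))
cv2.imwrite("pics/g.png",np.hstack([cv2.resize(im,(400,300)),cv2.resize(im2[195:345,170:370],(400,300))])[:,:,::-1])
E
```

```text
8.8 [0.4199 0.2272 0.3328] [ 0.999 -0.036 -0.   ]
6008 [[-112.0, -121.0, 103.0], [-50.0, 0.0, 155.0], [18.0, 64.0, 345.0]]
front [-109.1   43.9  285.9]
-83 258 ztop 348.1 y [-34.4  39.5]
-68 1147 ztop 157.1 y [-22.   24.3]
-53 1482 ztop 164.1 y [-22.3  24.3]
-38 532 ztop 172.8 y [-23.  25.]
-23 498 ztop 180.3 y [-23.6  25. ]
-8 671 ztop 187.3 y [-109.7   25.2]
7 680 ztop 193.5 y [-121.2   25.2]
22 127 ztop 177.9 y [-121.8   23. ]
181 [[-69.0, -22.0, 79.0], [4.0, 25.0, 169.0], [107.0, 26.0, 208.0]]
front [-69.1  17.8 154.3]
-68 29 ztop 159.3 y [-19.   25.3]
-53 20 ztop 165.6 y [-7.1 25.8]
-38 15 ztop 173.3 y [22.7 25.9]
-23 12 ztop 180.6 y [24.9 25.8]
-8 11 ztop 184.6 y [25.  25.8]
7 19 ztop 194.8 y [-22.7  26.1]
22 28 ztop 201.1 y [-22.   26.1]
37 12 ztop 208.0 y [-21.7  25.5]
52 6 ztop 197.4 y [25.1 26.1]
67 13 ztop 165.6 y [-21.7  26.1]
82 7 ztop 139.6 y [25.2 25.8]
```

View pics/g.png

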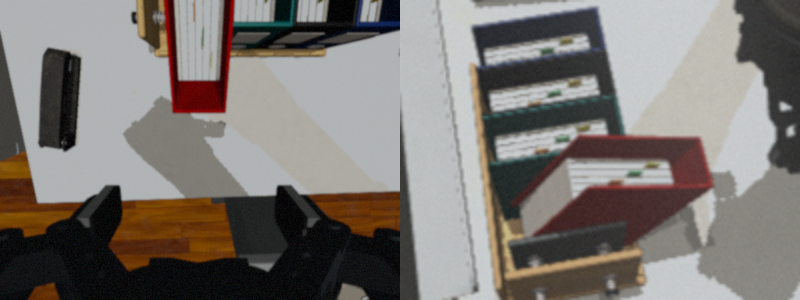

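The binder stays leaning at about 26°. Wrist tile: spine top at row about 110, columns 173–227. Scene tile: it stands clear of the row and the other three binders have not moved. Now a grasp about 55 mm out from the row front and 138 mm above the floor.

Request:
{"api": "step_arm", "payload": {"series": [[[85, 0.62, 0, 0, 0], [85, 0.61, 0, 0, 0], [85, 0, 0, 0.7, 0], [85, 0, 0, 0.7, 0], [85, 0, 0, 0.7, 0], [85, 0, 0, 0.6, 0], [85, 0, 0, 0.37, 0], [85, 0, 0, 0.2, 0], [85, 0, 0, 0, 0]]]}}

```text
t: 10.02
tcp_pos: [0.4691, 0.2257, 0.2022]
eef_rot: [0.0, 1.0, -0.018, -0.0]
wrist_force: [0.5, -1.0, 0.1]
finger_gap: 0.0849
grasp_force: 0.0
```

Request:
{"api": "step_arm", "payload": {"series": [[[45, 0, 0, 0, 0], [45, 0, 0, 0, 0], [45, 0, 0, 0, 0], [45, 0, 0, 0, 0], [45, 0, 0, 0, 0]]], "squeeze": 40}}

```text
t: 10.65
tcp_pos: [0.4692, 0.2254, 0.203]
eef_rot: [0.0, 1.0, -0.018, 0.0]
wrist_force: [-1.8, -3.4, 5.3]
finger_gap: 0.0499
grasp_force: 42.7
```

Request:
{"api": "step_arm", "payload": {"series": [[[45, 0, 0, 0, 0], [45, 0, 0, -0.2, 0], [45, 0, 0, -0.25, 0], [45, -0.1, 0, -0.3, 0], [45, -0.3, 0, -0.4, 0], [45, -0.3, 0, -0.4, 0], [45, 0, 0, 0, 0]]], "squeeze": 70}}

```text
t: 11.52
tcp_pos: [0.4397, 0.2262, 0.2649]
eef_rot: [0.001, 1.0, -0.018, -0.001]
wrist_force: [-5.6, -2.4, 5.4]
finger_gap: 0.0491
grasp_force: 78.1
```

Request:
{"api": "step_arm", "payload": {"series": [[[45, -0.3, 0, -0.5, 0], [45, -0.3, 0, -0.5, 0], [45, -0.3, 0, -0.5, 0], [45, -0.2, 0, -0.5, 0], [45, 0, 0, -0.5, 0], [45, 0, 0, -0.5, 0], [45, 0, 0, 0, 0], [45, 0, 0, 0, 0]]]}}

```text
t: 12.52
tcp_pos: [0.3967, 0.2281, 0.3833]
eef_rot: [0.0, 1.0, -0.018, -0.001]
wrist_force: [-0.2, -0.0, -1.4]
finger_gap: 0.0496
grasp_force: 77.3
```

```bash
python3 - <<'E'
from h import *
s=telemetry.state();print(s["t"],s["tcp_pos"].round(4),s["wrist_force"].round(1),s["moment"].round(2),s["finger_gap"],s["q"].round(2))
im,P,q=redfit("scene");im2,P2,q2=redfit("side")
cv2.imwrite("pics/i.png",np.hstack([cv2.resize(im[150:350,150:410],(400,308)),cv2.resize(im2[150:350,150:410],(400,308))])[:,:,::-1])
t=s["tcp_pos"]
for w in(q,q2):
    k=w[(abs(w[:,1]-t[1])<.06)];print(len(k),(np.percentile(k,[1,50,99],axis=0)-t).round(3).tolist())
    hi=[((k[(k[:,0]-t[0]>b)&(k[:,0]-t[0]<b+.02)][:,2]-t[2])) for b in np.arange(-.04,.16,.02)]
    print([(round(np.max(h),3),round(np.min(h),3)) if len(h) else None for h in hi])
E
```

```text
12.525 [0.3967 0.2281 0.3833] [-0.2 -0.  -1.4] [0.03 0.24 0.01] 0.049646237413053136 [-0.1   0.08 -0.58  1.92  0.05  1.16 -2.31]
119 [[-0.004, -0.026, -0.136], [0.042, 0.022, -0.019], [0.166, 0.024, 0.009]]
[None, (np.float64(-0.052), np.float64(-0.064)), (np.float64(-0.023), np.float64(-0.071)), (np.float64(-0.016), np.float64(-0.107)), (np.float64(-0.007), np.float64(-0.041)), (np.float64(-0.0), np.float64(-0.009)), (np.float64(0.008), np.float64(-0.0)), (np.float64(0.01), np.float64(-0.125)), None, (np.float64(-0.122), np.float64(-0.122))]
1305 [[-0.005, -0.025, -0.126], [0.033, 0.023, -0.053], [0.099, 0.026, 0.006]]
[None, (np.float64(-0.033), np.float64(-0.071)), (np.float64(-0.0), np.float64(-0.094)), (np.float64(0.155), np.float64(-0.131)), (np.float64(-0.007), np.float64(-0.131)), (np.float64(0.0), np.float64(-0.09)), (np.float64(0.01), np.float64(-0.065)), (np.float64(0.01), np.float64(0.005)), None, None]
```

View pics/i.png

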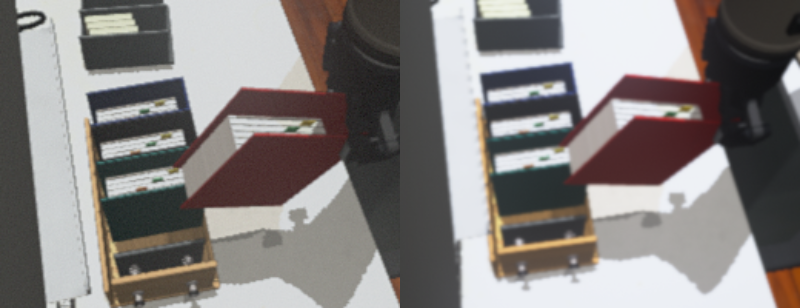

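Both tiles show the red binder held at about 25°, clear of the rack. Teal, black and blue still stand, and the plate rests at its stop with the gap open. Carrying it across to above the bay mouth.

Request:
{"api": "step_arm", "payload": {"series": [[[45, 0, 0.4, 0, 0], [45, 0, 0.8, 0, 0], [45, 0.1, 0.9, 0, 0], [45, 0.2, 0.9, 0, 0], [45, 0.2, 0.9, 0, 0], [45, 0.2, 0.9, 0, 0], [45, 0.2, 0.9, 0, 0], [45, 0.2, 0.9, 0, 0], [45, 0.2, 0.9, 0, 0], [45, 0.15, 0.9, 0, 0]]]}}

```text
t: 13.88
tcp_pos: [0.4426, -0.1108, 0.3834]
eef_rot: [-0.0, 1.0, -0.018, -0.001]
wrist_force: [0.2, 0.0, -2.3]
finger_gap: 0.0494
grasp_force: 77.2
```

Request:
{"api": "step_arm", "payload": {"series": [[[45, 0.1, 0.8, 0, 0.03], [45, 0, 0.49, 0, 0.035], [45, 0, 0, 0, 0.03], [45, 0, 0, 0, 0], [45, 0, 0, 0, 0]]]}}

```text
t: 14.5
tcp_pos: [0.4444, -0.16, 0.3844]
eef_rot: [-0.0, 0.998, -0.064, 0.0]
wrist_force: [-0.6, 0.2, -2.4]
finger_gap: 0.0492
grasp_force: 77.2
```

```bash
cat >> h.py <<'E'
def sfr(X,yaw=-7.5):
    a=np.radians(yaw);return np.c_[X[:,0]*np.cos(a)+X[:,1]*np.sin(a)-.581,-X[:,0]*np.sin(a)+X[:,1]*np.cos(a)+.102,X[:,2]-.008]*1000
def rep(lim=.06):
    s=telemetry.state();t=s["tcp_pos"];print(s["t"],t.round(4),"F",s["wrist_force"].round(1),"gap",s["finger_gap"].round(4),"yaw",np.degrees(np.arctan2(*rot(s["eef_rot"])[[1,0],0])).round(2),"tcp in bay mm",sfr(t[None])[0].round(1))
    out=[]
    for n in("scene","side"):
        im,P,q=redfit(n);out.append(im);q=q[q[:,1]<.02];X=sfr(q)
        X=X[abs(X[:,1])<60];print(n,len(X),"pct",np.percentile(X,[1,50,99],axis=0).round(0).tolist())
        h=[(b+7,np.percentile(g[:,2],[5,97]).round(0).tolist(),np.percentile(g[:,1],[3,97]).round(0).tolist()) for b in range(-160,80,20) for g in [X[(X[:,0]>=b)&(X[:,0]<b+15)]] if len(g)>5];print(h)
        # sorter dividers
        m=(P[...,2]>.09)&(P[...,2]<.11)&(P[...,1]<0)&(P[...,1]>-.3)&(P[...,0]>.48)&(P[...,0]<.68);hs=cv2.cvtColor(im,cv2.COLOR_RGB2HSV);m&=hs[...,1]<90
        Y=sfr(P[m]);hh,e=np.histogram(Y[:,1],np.arange(-45,100,3));print("div y",[(int(e[i]+1.5),int(hh[i])) for i in range(len(hh)) if hh[i]>25])
    return out
E
python3 - <<'E'
from h import *
o=rep();cv2.imwrite("pics/j.png",np.hstack([cv2.resize(o[0][90:290,150:410],(400,308)),cv2.resize(o[1][80:280,150:410],(400,308))])[:,:,::-1])
E
```

```text
Traceback (most recent call last):
  File "h.py", line 25, in rep
    s=telemetry.state();t=s["tcp_pos"];print(s["t"],t.round(4),"F",s["wrist_force"].round(1),"gap",s["finger_gap"].round(4),"yaw",np.degrees(np.arctan2(*rot(s["eef_rot"])[[1,0],0])).round(2),"tcp in bay mm",sfr(t[None])[0].round(1))
                                                                                                   ^^^^^^^^^^^^^^^^^^^^^
AttributeError: 'float' object has no attribute 'round'
```

```bash
sed -i 's/s\["finger_gap"\].round(4)/round(s["finger_gap"],4)/' h.py
python3 - <<'E'
from h import *
o=rep();cv2.imwrite("pics/j.png",np.hstack([cv2.resize(o[0][90:290,150:410],(400,308)),cv2.resize(o[1][80:280,150:410],(400,308))])[:,:,::-1])
E
```

```text
14.5 [ 0.4444 -0.16    0.3844] F [-0.6  0.2 -2.4] gap 0.0492 yaw -7.38 tcp in bay mm [-119.5    1.4  376.4]
scene 2624 pct [[-106.0, -23.0, 258.0], [-41.0, 26.0, 341.0], [31.0, 29.0, 384.0]]
[(-113, [307.0, 384.0], [-22.0, 35.0]), (-93, [306.0, 356.0], [-22.0, 28.0]), (-73, [298.0, 363.0], [-22.0, 28.0]), (-53, [291.0, 372.0], [-22.0, 28.0]), (-33, [284.0, 380.0], [-22.0, 28.0]), (-13, [276.0, 384.0], [-22.0, 28.0]), (7, [280.0, 344.0], [-22.0, 29.0]), (27, [253.0, 297.0], [-22.0, 27.0])]
div y [(-31, 103), (-28, 54), (34, 108), (37, 54), (85, 70), (88, 106)]
side 2463 pct [[-117.0, -23.0, 285.0], [-49.0, 26.0, 341.0], [11.0, 30.0, 458.0]]
[(-153, [449.0, 478.0], [16.0, 25.0]), (-133, [385.0, 439.0], [21.0, 37.0]), (-113, [311.0, 349.0], [-23.0, 27.0]), (-93, [307.0, 458.0], [-22.0, 29.0]), (-73, [296.0, 363.0], [-22.0, 29.0]), (-53, [289.0, 371.0], [-22.0, 29.0]), (-33, [290.0, 379.0], [-22.0, 29.0]), (-13, [297.0, 382.0], [-22.0, 29.0]), (7, [302.0, 339.0], [-22.0, 29.0]), (27, [272.0, 293.0], [-23.0, -18.0])]
div y [(-31, 59), (-28, 76), (34, 61), (37, 75), (85, 39), (88, 97)]
```

View pics/j.png

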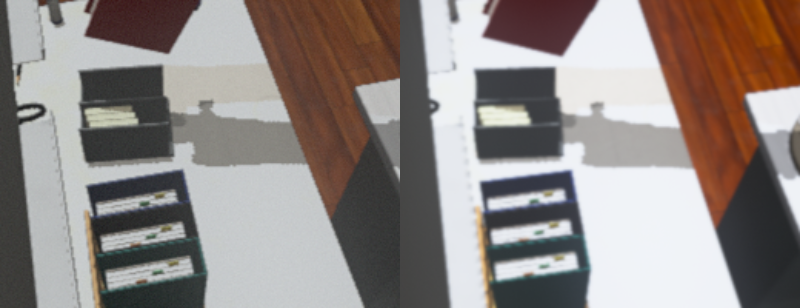

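Tilt is now about 22°. In both views the binder's covers (y -22 to 28) sit centred between the dividers (-30 and 35). In the tiles it hangs above and behind the sorter, whose bay is clear. Moving 10 mm inward and descending.

Request:
{"api": "step_arm", "payload": {"series": [[[45, 0.25, 0, 0, 0], [45, 0, 0, 0.4, 0], [45, 0, 0, 0.6, 0], [45, 0, 0, 0.6, 0], [45, 0, 0, 0.6, 0], [45, 0, 0, 0.6, 0], [45, 0, 0, 0.5, 0], [45, 0, 0, 0.4, 0], [45, 0, 0, 0.3, 0], [45, 0, 0, 0, 0]]]}}

```text
t: 15.85
tcp_pos: [0.4538, -0.1625, 0.2234]
eef_rot: [-0.0, 0.998, -0.066, -0.001]
wrist_force: [-0.3, -0.9, -1.5]
finger_gap: 0.0496
grasp_force: 77.3
```

Request:
{"api": "step_arm", "payload": {"series": [[[45, 0, 0, 0.2, 0], [45, 0, 0, 0.1, 0], [45, 0, 0, 0, 0]]]}}

```text
t: 16.23
tcp_pos: [0.4541, -0.1626, 0.2122]
eef_rot: [-0.0, 0.998, -0.066, -0.0]
wrist_force: [0.8, -0.2, -1.5]
finger_gap: 0.0491
grasp_force: 77.3
```

```bash
python3 - <<'E'
from h import *
o=rep();cv2.imwrite("pics/k.png",np.hstack([cv2.resize(o[0][90:290,150:410],(400,308)),cv2.resize(o[1][80:280,150:410],(400,308))])[:,:,::-1])
E
```

```text
16.225 [ 0.4541 -0.1626  0.2122] F [ 0.8 -0.2 -1.5] gap 0.0491 yaw -7.52 tcp in bay mm [-1.096e+02  1.000e-01  2.042e+02]
scene 77 pct [[-78.0, -24.0, 130.0], [-39.0, 24.0, 197.0], [-6.0, 27.0, 255.0]]
[(-73, [142.0, 308.0], [-24.0, 26.0]), (-53, [147.0, 198.0], [-23.0, 26.0]), (-33, [156.0, 206.0], [-23.0, 27.0]), (-13, [148.0, 214.0], [-23.0, 26.0])]
div y [(25, 45), (34, 103), (37, 61), (85, 76), (88, 97)]
side 101 pct [[-82.0, -23.0, 139.0], [-47.0, 24.0, 190.0], [-10.0, 28.0, 210.0]]
[(-73, [139.0, 191.0], [-21.0, 27.0]), (-53, [146.0, 199.0], [-22.0, 28.0]), (-33, [155.0, 206.0], [-23.0, 27.0]), (-13, [163.0, 211.0], [-22.0, 27.0])]
div y [(25, 29), (34, 53), (37, 89), (85, 37), (88, 108)]
```

Request:
{"api": "step_arm", "payload": {"series": [[[45, 0, 0, 0.1, 0], [45, 0, 0, 0.1, 0], [45, 0, 0, 0.03, 0], [45, 0, 0, 0, 0]]], "squeeze": 40}}

```text
t: 16.82
tcp_pos: [0.4544, -0.1627, 0.2041]
eef_rot: [0.0, 0.998, -0.066, 0.0]
wrist_force: [-4.4, 0.8, 9.8]
finger_gap: 0.0493
grasp_force: 79.1
```

Request:
{"api": "step_arm", "payload": {"series": [[[45, 0.16, 0, -0.03, 0], [45, 0.16, 0, -0.03, 0], [45, 0.16, 0, -0.03, 0], [45, 0.16, 0, -0.02, 0], [45, 0, 0, 0, 0]]]}}

```text
t: 17.45
tcp_pos: [0.4803, -0.1661, 0.2093]
eef_rot: [0.0, 0.998, -0.066, 0.001]
wrist_force: [-5.1, 1.5, 15.7]
finger_gap: 0.0493
grasp_force: 81.3
```

```bash
python3 - <<'E'
from h import *
o=rep();cv2.imwrite("pics/k.png",np.hstack([cv2.resize(o[0][90:290,150:410],(400,308)),cv2.resize(o[1][80:280,150:410],(400,308))])[:,:,::-1])
E
```

```text
17.45 [ 0.4803 -0.1661  0.2093] F [-5.1  1.5 15.7] gap 0.0493 yaw -7.52 tcp in bay mm [-83.1   0.  201.3]
scene 51 pct [[-50.0, -22.0, 132.0], [-12.0, 24.0, 184.0], [21.0, 27.0, 248.0]]
[(-33, [176.0, 182.0], [-7.0, 27.0]), (-13, [160.0, 188.0], [-21.0, 25.0]), (7, [190.0, 192.0], [-22.0, 25.0])]
div y [(25, 79), (34, 110), (37, 54), (85, 69), (88, 109)]
side 56 pct [[-122.0, 9.0, 174.0], [-30.0, 25.0, 184.0], [21.0, 28.0, 376.0]]
[(-113, [356.0, 383.0], [13.0, 17.0]), (-33, [176.0, 183.0], [23.0, 27.0]), (-13, [181.0, 186.0], [26.0, 27.0])]
div y [(25, 44), (34, 57), (37, 80), (85, 35), (88, 107)]
```

Request:
{"api": "step_arm", "payload": {"series": [[[45, 0.16, 0, -0.05, 0], [45, 0.16, 0, -0.02, 0], [45, 0.16, 0, 0, 0], [45, 0.16, 0, 0, 0], [45, 0.12, 0, 0, 0], [45, 0, 0, 0, 0]]]}}

```text
t: 18.3
tcp_pos: [0.5072, -0.1701, 0.21]
eef_rot: [-0.0, 0.998, -0.066, -0.003]
wrist_force: [-10.3, 1.1, 10.0]
finger_gap: 0.049
grasp_force: 82.6
```

```bash
python3 - <<'E'
from h import *
o=rep();cv2.imwrite("pics/k.png",np.hstack([cv2.resize(o[0][90:290,150:410],(400,308)),cv2.resize(o[1][80:280,150:410],(400,308))])[:,:,::-1])
E
```

```text
18.3 [ 0.5072 -0.1701  0.21  ] F [-10.3   1.1  10. ] gap 0.049 yaw -7.57 tcp in bay mm [-55.9  -0.4 202. ]
scene 81 pct [[-28.0, -24.0, 172.0], [19.0, 23.0, 176.0], [55.0, 26.0, 301.0]]
[(-13, [172.0, 310.0], [7.0, 25.0]), (7, [174.0, 180.0], [-4.0, 26.0]), (27, [173.0, 179.0], [-24.0, 25.0]), (47, [176.0, 183.0], [-24.0, 25.0])]
div y [(22, 44), (25, 70), (34, 108), (37, 62), (85, 77), (88, 107)]
side 55 pct [[-96.0, -22.0, 172.0], [-6.0, 23.0, 176.0], [25.0, 27.0, 392.0]]
[(-93, [325.0, 392.0], [-1.0, 15.0]), (-13, [172.0, 176.0], [22.0, 26.0]), (7, [173.0, 179.0], [-4.0, 27.0])]
div y [(25, 66), (34, 58), (37, 83), (85, 35), (88, 114)]
```

View pics/k.png

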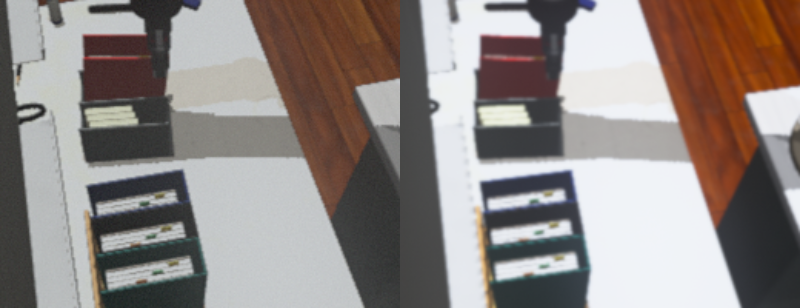

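Nearly upright in the bay: slope about 6°, top at 172–180 mm, and the back well in. The rest of the rack is undisturbed. Releasing so it settles flat.

Request:
{"api": "step_arm", "payload": {"series": [[[52, 0, 0, 0, 0], [54, 0, 0, 0, 0], [58, 0, 0, 0, 0], [70, 0, 0, 0, 0], [70, 0, 0, 0, 0], [70, 0, 0, 0, 0]]]}}

```text
t: 19.15
tcp_pos: [0.5098, -0.1699, 0.2103]
eef_rot: [0.0, 0.998, -0.066, 0.0]
wrist_force: [-0.4, 0.3, 0.2]
finger_gap: 0.0703
grasp_force: 0.0
```

```bash
python3 - <<'E'
from h import *
rep()
E
```

```text
19.15 [ 0.5098 -0.1699  0.2103] F [-0.4  0.3  0.2] gap 0.0703 yaw -7.52 tcp in bay mm [-5.340e+01  1.000e-01  2.023e+02]
scene 44 pct [[-24.0, -24.0, 166.0], [33.0, 24.0, 170.0], [68.0, 27.0, 316.0]]
[(7, [167.0, 174.0], [23.0, 27.0]), (47, [167.0, 171.0], [-24.0, 26.0])]
div y [(22, 40), (25, 98), (34, 108), (37, 53), (85, 72), (88, 108)]
side 50 pct [[-93.0, 4.0, 166.0], [-3.0, 25.0, 171.0], [46.0, 38.0, 414.0]]
[(-93, [355.0, 414.0], [7.0, 32.0]), (7, [167.0, 172.0], [23.0, 27.0])]
div y [(25, 56), (34, 67), (37, 77), (85, 41), (88, 99)]
```

Flat and upright, with the top at 170 mm. Withdrawing straight up and back, then checking.

Request:
{"api": "step_arm", "payload": {"series": [[[70, 0, 0, -0.3, 0], [70, 0, 0, -0.7, 0], [70, 0, 0, -1, 0], [70, 0, 0, -1, 0], [70, 0, 0, -0.7, 0], [70, -0.8, 0, 0, 0], [70, -0.8, 0, 0, 0], [70, -0.5, 0, 0, 0], [70, 0, 0, 0, 0]]]}}

```text
t: 20.38
tcp_pos: [0.4255, -0.159, 0.3593]
eef_rot: [0.0, 0.998, -0.066, 0.001]
wrist_force: [1.1, -0.3, 0.8]
finger_gap: 0.07
grasp_force: 0.0
```

```bash
python3 - <<'E'
from h import *
o=rep();s=telemetry.state();im,P,q=redfit("wrist",s);X=sfr(q);X=X[(X[:,2]<185)&(abs(X[:,1])<50)]
print("wrist red",len(X),np.percentile(X,[1,50,99],axis=0).round(1).tolist())
t=X[X[:,2]>163];print("top",np.percentile(t,[1,99],axis=0).round(1).tolist(),cv2.minAreaRect(t[:,:2].astype(np.float32)))
for n in(0,):pass
cv2.imwrite("pics/l.png",np.hstack([cv2.resize(im,(400,300)),cv2.resize(o[0][90:350,150:410],(300,300))])[:,:,::-1])
E
```

```text
20.375 [ 0.4255 -0.159   0.3593] F [ 1.1 -0.3  0.8] gap 0.07 yaw -7.56 tcp in bay mm [-1.384e+02 -1.000e-01  3.513e+02]
scene 74 pct [[-137.0, -38.0, 114.0], [-22.0, 22.0, 170.0], [68.0, 26.0, 458.0]]
[(-53, [170.0, 173.0], [-15.0, 23.0]), (-33, [166.0, 172.0], [-16.0, 25.0]), (7, [168.0, 172.0], [-23.0, 26.0]), (47, [168.0, 172.0], [-22.0, 25.0]), (67, [99.0, 170.0], [-14.0, 24.0])]
div y [(22, 55), (25, 99), (34, 108), (37, 55), (85, 78), (88, 103)]
side 90 pct [[-172.0, -38.0, 121.0], [-102.0, 22.0, 384.0], [61.0, 34.0, 475.0]]
[(-153, [375.0, 413.0], [15.0, 35.0]), (-53, [121.0, 171.0], [-22.0, 25.0]), (7, [165.0, 170.0], [24.0, 26.0])]
div y [(25, 81), (34, 59), (37, 81), (85, 43), (88, 101)]
wrist red 1844 [[-57.3, -24.9, 54.3], [-40.5, -0.9, 168.9], [-0.3, 24.5, 171.6]]
top [[-57.3, -24.9, 163.7], [-5.4, 24.6, 171.7]] ((-30.488561630249023, -0.19233322143554688), (53.74369812011719, 49.93559646606445), 0.05406777933239937)
```

View pics/l.png

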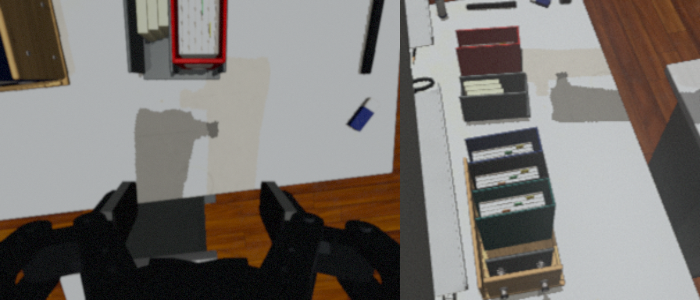

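The final view shows red upright in the wide bay. Its spine faces front, 57 mm before the bay centre, with the back at the back plate and the yaw aligned. The other three binders stand in the rack and the gripper is clear. Handing in.

```bash
python3 -c "
from h import *
print(order.finish_job())"
```

```text
the job is handed in; nothing more can be done
None
```

The red binder was hooked, tipped out and left leaning, then gripped and stood upright in the sorter's empty bay, well in and spine to the front; the other three binders still stand in the rack, and I handed the job in about 20 s into the 58 s limit, with no verdict shown.

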